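# Rock a tight casting mould open and hold the upper half clear

### The job

Open the two-part casting mould: its upper half sits tight on two keys, so take it by the grip block and rock it side to side. Ease up the end with the prying lug a few degrees first while the other end stays down, then rock it the other way while the keys are still in their sockets, and so on until it frees. Finish holding the upper half in the gripper, still and level, straight above the lower half with its keys a centimetre or two clear of it, with the figure left lying in the lower half and the things around untouched.

Things in the scene. Friction and masses are not known exactly. Their poses are not given: they have to be found in the camera images.
- mould_low: lower half of a grey plastic casting mould, 72 x 130 mm, screwed on a plywood board 104 x 176 x 9 mm fixed to the desk: it does not move. Origin: centre of the board's underside; x across, y along the mould, z up. Its flat parting face, 35 mm above the desk, has two sockets 15 mm deep, 15.5 mm long in y, 50 mm either side of the middle, and between them a hollow 6 mm deep for the figure
- seat (a point): centre of the lower half's parting face, 35 mm above the desk; axes as mould_low. A rubber liner in each socket squeezes the key in it: it takes about 15 N at one end to draw that key (so some 30 N plus the weight straight up), alike all along its stroke; a part-drawn key stays where it is left
- mould_top: upper half, same grey plastic, loose, 0.2 to 0.35 kg, 72 x 130 x 22 mm. Origin: centre of its underside, at the seat at the start; y points away from the lug. On top in the middle a grip block, 26 mm in x, 44 mm in y, from 22 to 55 mm above the origin, with 43 mm of flat free surface beside it in y; a funnel 9 mm high at x +25 mm and 6 mm vent stubs at x -25 mm
- lug_end (a point): on the upper half: middle of the lower edge of the end with the prying lug (a tab 30 mm wide, 8 mm thick, that sticks out 18 mm), 65 mm from the origin along -y. 50 mm either side of the origin a key 24 x 11.5 mm (x, y) reaches 14 mm down into its socket, with 2 mm of play in y and none in x; with both ends over 14 mm up the half is free
- far_end (a point): on the upper half: middle of the lower edge of the opposite end, 65 mm from the origin along +y. Turned about this edge by 0.07 rad, the half has its lug end 9 mm up; the keys have room to tilt about 0.1 rad
- grip_top (a point): on the upper half: centre of the top of the grip block, 55 mm above the origin; it leans along y as the half is rocked, about 4 mm at 0.07 rad
- figure: small painted game figure, 35 x 22 x 12 mm, the mould's master, lying in the hollow of the lower half, hidden until the mould opens; 6 mm of it stand above the parting face, in a recess of the upper half with 3 mm to spare around. Origin: centre of its underside, 6 mm below the parting face
- dropper: small dropper bottle with a black ribbed cap, 25 mm across, 74 mm tall, standing on the desk behind the mould; origin at its foot. Leave it alone
- pot: squat paint pot, 40 x 36 x 38 mm, standing behind the mould; origin at its foot. Leave it alone
- brush: wooden paint brush, 110 mm long, 8 mm thick, lying on the desk in front of the mould (robot's side), along it; origin under its middle, y along it. Leave it alone

How it is judged:
On the way, in this order (a step that is already met when the one before it is completed fails the run):
1. the lug end is eased up while the other end stays down (y of grip_top in the frame of seat above 0.002 m and z of lug_end in the frame of seat above 0.003 m and z of far_end in the frame of seat below 0.004 m), for 0.1 s.
2. it is rocked the other way, the far end up, while the lug end's key is still in its socket (y of grip_top in the frame of seat below -0.002 m and z of far_end in the frame of seat above 0.004 m and z of lug_end in the frame of seat below 0.014 m), for 0.1 s.
At the end, for the whole second after the job is handed in: the upper half is held by the fingers alone, still (under 30 mm/s) and level within 0.1 rad, its underside 18 to 44 mm above the parting face (so the 14 mm keys are 4 to 30 mm clear) and its middle within 20 mm of straight above; the figure still lies in its hollow, within 10 mm of the middle (z of mould_top in the frame of seat between 0.018 and 0.044 m and horizontal distance between mould_top and seat below 0.02 m and angle between mould_top's own z axis and vertical below 0.1 rad and linear speed of mould_top below 0.03 m/s and contact force between the fingers and mould_top above 2 N and contact force between mould_top and mould_low below 0.1 N and contact force between mould_top and figure below 0.1 N and horizontal distance between figure and seat below 0.01 m and z of figure in the frame of seat below 0 m); the arm keeps its last pose, push and grip.
It fails at once if the dropper bottle, the pot or the brush is shoved more than 2 cm or a bottle is knocked over (distance of any of dropper, pot, brush from where it was at the start of the episode above 0.02 m or angle between any of dropper, pot's own z axis and vertical above 0.5 rad).
It fails at once if the figure is dragged out of its hollow (distance of figure from where it was at the start of the episode above 0.012 m).
It also fails if it takes over 42 s, if anything falls off the work surface, if the arm or the gripper's body presses on something with over 40 N, if the wrist force passes 120 N, or if a joint passes its speed limit or range.

### The arm

A 6-joint arm with a two-finger parallel gripper is mounted at the origin on a cart in front of the work surface, level with it; the furniture and walls round the work are solid. World frame = base frame: x ahead of the robot, y to its left, z up, the work surface at z = 0. Lengths are in m, angles in rad, forces in N, time in s.
With the tool pointing down it reaches from about 0.375 to 0.975 m from the base axis. Payload 3.8 kg.
Tool frame: the origin (TCP) lies at the very end of the fingers, on their centre line; the grasp point (between the pads) lies 19 mm behind it; z points along the fingers, y is the line along which they close (so a half turn about z gives the same grasp; the last joint's range is limited). The gripper opens to 85 mm and grips with 20 to 120 N. Pads are 22 mm wide; open, the fingers measure 114 mm over their backs; the gripper's body (76 mm by 85 mm) begins 54 mm behind the grasp point. The pads swing forward as they close: fully open they stand 13 mm farther back than shut.
Start: joints at [-1.368, 0.264, 1.604, -0, 1.274, -0.037], TCP at [0.16, -0.656, 0.231] pointing down, gripper open.
Joint ranges: [-2.63, 2.63], [-0.94, 2.18], [0.31, 2.57], [-1.31, 4.45], [0, 2.66], [-2.55, 2.55]. Speed limits (rad/s): [2.57, 2.57, 3.14, 3.14, 3.14, 3.14].

### API

Orientations are given as a rotation vector (axis times angle).
In Python, from workcell import read_state, read_camera, calibration, finish_job gives the robot as it stands.
- The arm moves only by the tool step_arm, never from a script. Its argument "commands" is a list of rows, each an object of numbers: "fingers": the gripper's target within -1 to 1 (shut at 1, half-way at 0, fully open at -1); "dx", "dy", "dz": the shift along the tool's x, y, z in m; "roll": the turn about the tool's z in degrees. In form: [{"fingers": .., "dx": .., "dy": .., "dz": .., "roll": ..}, ...]. A call has 1 to 8 rows; each row is the pose to reach, as a shift and turn from the pose commanded when the call began, along the tool's axes at that moment; what a row does not reach only later rows make up. A row lasts 1/8 s, in which the tool goes at most 62.5 mm and 10.7 degrees, less where a joint would pass 70% of its speed; a pose out of reach is approached as far as the arm can. A call with a gripper value outside its range is refused whole. The fingers move at their own pace and stop on an object; "squeeze" is the grip in N (left out, the last holds). Time passes only in rows, so rows that repeat a pose let the fingers close. It gives the time, the measured TCP pose, the force, the opening and the grip force at its end, in the units of the state.
- read_state(): the state, without advancing time (a new reading comes with each control period).
- read_camera(name): name is "scene" or "top" or "wrist"; returns (picture, depth): 420x560x3 uint8, blue, green, red; 420x560 float32, m along the optical axis (not along the pixel's ray), 0 where there is no reading.
- calibration(name): a dict with "intrinsics" (3x3 intrinsics, pixels), "k1" (the pictures are not rectified: a ray, as slopes to the right and down, at radius r is drawn at 1 + k1 r^2 times it, then the intrinsics apply), "world_to_cam" (4x4, takes a point from world to camera coordinates). Camera axes: x right, y up, looking along -z (the intrinsics and any distortion apply to the point x, -y, -z); pixel columns grow to the right and rows downward; lengths in m; the calibration is good to about 2 mm. A picture is of the moment at which its call begins: read the wrist's pose just before it. calibration takes no time and is no camera call; for the wrist camera it gives the pose at the moment of the call.
- finish_job(): hands the job in; it is judged then, once.
The state is a dict: "time": time; "q": joint angles; "joint_vel": joint speeds; "joint_torque": joint torques, N m; "tool_pos": TCP position; "tcp_rot": TCP orientation; "wrist_force": force on the tool from outside, world axes, zero at the start; "torque": the same for the moment, N m; "width": opening from 0.0 (shut) to 1.0 (fully open); "grip_force": force on a finger pad.
Only numpy, scipy, OpenCV 4.12 (cv2) and the standard library are available. Lean on these libraries where they do the work, as an engineer would, in place of code of your own. Each camera call takes 0.05 s, during which the arm holds its last target. There are 200 camera calls.

## Working session

There is one attempt and no reset: what is moved stays moved. The work goes in short steps, Python scripts to look and compute and a tool call to move; the robot and the scene stay as the last step left them, time stands still between calls to the robot, and variables do not carry over. Pictures are saved under pics/ and viewed, at most 10 in all, crops included, and the job is handed in when it is done.

Besides the shell and the picture viewer there is one more tool, called after ">>>" by a JSON object that holds its "method" and its "body", one argument or row to a line. step_arm: Moves the arm, as the interface text tells. Its arguments: {"type":"object","properties":{"commands":{"type":"array","items":{"type":"object","properties":{"fingers":{"type":"number"},"dx":{"type":"number"},"dy":{"type":"number"},"dz":{"type":"number"},"roll":{"type":"number"}}}},"squeeze":{"type":"number"}},"required":["commands"]}

```bash
mkdir -p pics; cat > h.py <<'E'
import numpy as np, cv2
from workcell import *
def ray(name,uv,z,cal=None):
    c=cal or calibration(name);K=np.array(c["intrinsics"]);T=np.array(c["world_to_cam"]);k=c["k1"]
    uv=np.atleast_2d(np.array(uv,float))
    d=cv2.undistortPoints(uv[:,None],K,np.array([k,0,0,0.]))[:,0]
    v=np.c_[d[:,0],-d[:,1],-np.ones(len(d))]@T[:3,:3]
    o=-T[:3,:3].T@T[:3,3]
    z=np.broadcast_to(z,len(uv))
    return o+v*((z-o[2])/v[:,2])[:,None]
E
python3 - <<'E'
from h import *
s=read_state();print(s)
for n in("top","scene"):
    p,d=read_camera(n);cv2.imwrite(f"pics/{n}1.png",p);np.save(f"{n}1.npy",d);c=calibration(n);print(n,c)
E
```

```text
{'time': 0.0, 'q': array([-1.36790633e+00,  2.64775769e-01,  1.60535882e+00,  7.86743596e-07,
        1.27367353e+00, -3.69243458e-02]), 'joint_vel': array([ 1.48101553e-03,  1.15712334e-03,  9.52989318e-05,  1.50151519e-03,
       -4.63964278e-04,  7.59110202e-04]), 'joint_torque': array([-5.89705032e-04, -5.15106690e+01, -3.67316544e+01, -1.95087337e-04,
        1.30297575e-02, -3.12131760e-05]), 'tool_pos': array([ 0.16016599, -0.654987  ,  0.22995496]), 'tcp_rot': array([-3.11684319e+00, -3.75532979e-01,  2.87073906e-04]), 'wrist_force': array([ 0.27859662, -0.53387225,  0.29760233]), 'torque': array([ 0.00318075, -0.01643914, -0.02362883]), 'grip_force': 0.0, 'width': 1.0005416618608252}
top {'intrinsics': array([[400.2932406 ,   0.        , 284.37431053],
       [  0.        , 400.2932406 , 208.62437928],
       [  0.        ,   0.        ,   1.        ]]), 'k1': 0.005496736019879574, 'world_to_cam': array([[ 0.00238386, -0.9999526 ,  0.00944005,  0.06979441],
       [ 0.9936914 ,  0.00342718,  0.11209663, -0.55316105],
       [-0.11212367,  0.00911327,  0.99365247, -0.8590269 ],
       [ 0.        ,  0.        ,  0.        ,  1.        ]])}
scene {'intrinsics': array([[535.11317755,   0.        , 280.91655363],
       [  0.        , 535.11317755, 210.54885458],
       [  0.        ,   0.        ,   1.        ]]), 'k1': -0.03236136381352982, 'world_to_cam': array([[ 0.81047894, -0.58565112, -0.0116898 , -0.40635247],
       [ 0.43236453,  0.58464425,  0.68647798, -0.34999951],
       [-0.39520222, -0.5614302 ,  0.72705662, -0.64097785],
       [ 0.        ,  0.        ,  0.        ,  1.        ]])}
```

View pics/top1.png

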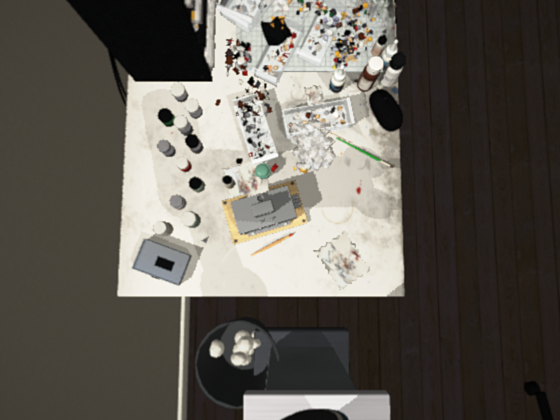

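View pics/scene1.png

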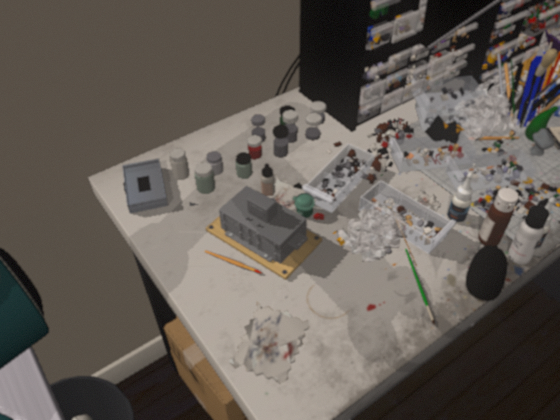

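The top view shows the mould near (264,210) on its yellow board (225–310, 180–243), with the dropper at (228,181), the pot at (262,171) and the brush at (272,244). The scene view shows the mould at (262,225). Next I'll enlarge both and measure the board.

```bash
python3 - <<'E'
from h import *
t=cv2.imread("pics/top1.png");s=cv2.imread("pics/scene1.png")
a=cv2.resize(t[155:265,205:325],(600,550),interpolation=cv2.INTER_CUBIC)[:,:]
a=cv2.resize(t[160:260,210:325],None,fx=3.4,fy=3.4,interpolation=cv2.INTER_CUBIC)
b=cv2.resize(s[160:280,200:325],None,fx=3.2,fy=3.2,interpolation=cv2.INTER_CUBIC)
h=max(len(a),len(b));P=lambda x:cv2.copyMakeBorder(x,0,h-len(x),0,0,cv2.BORDER_CONSTANT)
cv2.imwrite("pics/c1.png",cv2.resize(cv2.convertScaleAbs(np.hstack([P(a),P(b)]),alpha=1.4),(0,0),fx=.99,fy=.99))
hsv=cv2.cvtColor(t,cv2.COLOR_BGR2HSV)
m=cv2.inRange(hsv,(12,90,90),(30,255,255));m[:175]=0;m[246:]=0;m[:,:215]=0;m[:,315:]=0
n,l,st,_=cv2.connectedComponentsWithStats(m);print(st)
m2=np.zeros_like(m)
for i in range(1,n):
    if st[i,4]>25 and not(st[i,1]>=230): m2[l==i]=255
ys,xs=np.nonzero(m2);w=ray("top",np.c_[xs,ys],.009)[:,:2]
r=cv2.minAreaRect(w.astype(np.float32));print(r,cv2.boxPoints(r))
d=np.load("top1.npy");print(d[195:225:3,255:280:3])
E
```

```text
[[     0      0    560    420 234386]
 [   269    181     30     14    138]
 [   222    195     85     49    624]
 [   268    236     21     10     52]]
((0.5489429235458374, 0.11747195571660995), (0.10118252784013748, 0.17374905943870544), 16.903038024902344) [[0.4752783  0.18588379]
 [0.5257963  0.019641  ]
 [0.6226076  0.04906012]
 [0.57208955 0.21530291]]
[[0.86719966 0.8560545  0.85616523 0.8650853  0.86482626 0.8640747
  0.86567885 0.8654463  0.86752176]
 [0.8648004  0.8623486  0.8630895  0.8682194  0.86589205 0.86491114
  0.         0.8632249  0.8635886 ]
 [0.8655031  0.8632967  0.8548794  0.8348862  0.8306456  0.8306689
  0.8632249  0.86540824 0.865523  ]
 [0.8318678  0.83409464 0.8311985  0.8332954  0.8292375  0.83160293
  0.8667007  0.86411875 0.8648982 ]
 [0.8282468  0.82726985 0.83181494 0.8289139  0.8309157  0.82934433
  0.83089614 0.8643045  0.8627558 ]
 [0.82838273 0.8283694  0.82986176 0.8280481  0.8270111  0.8270002
  0.82977223 0.8633843  0.8659081 ]
 [0.8303865  0.82594335 0.8268468  0.8290921  0.835889   0.8493509
  0.86121815 0.86090714 0.86264974]
 [0.8366035  0.83594465 0.8604343  0.86079276 0.86231464 0.85973847
  0.86125034 0.86180836 0.86016273]
 [0.86052096 0.85881865 0.8612974  0.85838765 0.8606179  0.86085564
  0.8585569  0.86090034 0.86168283]
 [0.85936904 0.85826427 0.8540239  0.8575249  0.8624358  0.85985434
  0.8614396  0.8594434  0.86946285]]
```

View pics/c1.png

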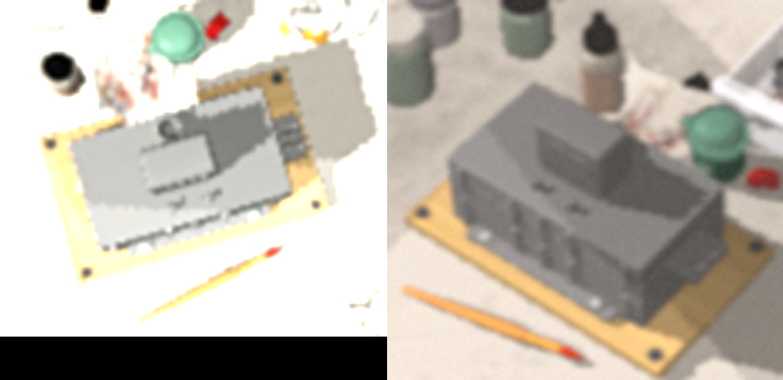

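The enlarged crop shows the lug at the right end (crop 292,138), so mould +y points to world +y, at a yaw of about 17°. The grip block is at (178,163) in the crop and the funnel is on the far side.

```bash
cat >> h.py <<'E'
from scipy.spatial.transform import Rotation as R
def plan(target,yaw):
    s=read_state();Rm=R.from_rotvec(s["tcp_rot"]).as_matrix()
    d=Rm.T@(np.array(target)-s["tool_pos"]);cur=np.arctan2(Rm[1,0],Rm[0,0])
    print("pos",s["tool_pos"].round(4),"tilt",Rm[:,2].round(3),"yaw",np.degrees(cur).round(2),"d",d.round(4),"roll",-np.degrees(yaw-cur).round(2),"F",s["wrist_force"].round(1),"t",s["time"])
E
python3 - <<'E'
from h import *
x,y=np.array([178,163])/3.366+[210,160]
print(ray("top",[x,y],.09), ray("top",[[60/3.366+210,70/3.366+160]],.07))
x,y=np.array([160,163])/1
plan([.549,.1175,.2],np.radians(16.9))
E
```

```text
[[0.54653335 0.11650617 0.09      ]] [[0.60798148 0.19280694 0.07      ]]
pos [ 0.1602 -0.655   0.23  ] tilt [-0.     0.002 -1.   ] yaw 13.74 d [ 0.5612 -0.658   0.0315] roll -3.16 F [ 1.2  0.5 -0.1] t 0.1
```

>>> {"method": "step_arm", "body": {
  "commands": [
    {"dx":0.56,"dy":-0.656,"dz":0,"roll":-3.2,"fingers":-1},
    {"dx":0.56,"dy":-0.656,"dz":0,"roll":-3.2,"fingers":-1},
    {"dx":0.56,"dy":-0.656,"dz":0,"roll":-3.2,"fingers":-1},
    {"dx":0.56,"dy":-0.656,"dz":0,"roll":-3.2,"fingers":-1},
    {"dx":0.56,"dy":-0.656,"dz":0,"roll":-3.2,"fingers":-1},
    {"dx":0.56,"dy":-0.656,"dz":0,"roll":-3.2,"fingers":-1},
    {"dx":0.56,"dy":-0.656,"dz":0,"roll":-3.2,"fingers":-1},
    {"dx":0.56,"dy":-0.656,"dz":0,"roll":-3.2,"fingers":-1}
  ]
}}

```text
time: 1.1
tool_pos: [0.3856, -0.2072, 0.2311]
tcp_rot: [3.107, 0.462, 0.0]
wrist_force: [1.3, 0.5, 0.2]
width: 1.003
grip_force: 0.0
```

```bash
python3 - <<'E'
from h import *
plan([.548,.117,.2],np.radians(16.9))
E
```

```text
pos [ 0.3856 -0.2072  0.2311] tilt [ 0. -0. -1.] yaw 16.91 d [ 0.2497 -0.263   0.0311] roll 0.01 F [1.3 0.5 0.2] t 1.1
```

>>> {"method": "step_arm", "body": {
  "commands": [
    {"dx":0.25,"dy":-0.263,"dz":0.0},
    {"dx":0.25,"dy":-0.263,"dz":0.0},
    {"dx":0.25,"dy":-0.263,"dz":0.0},
    {"dx":0.25,"dy":-0.263,"dz":0.0},
    {"dx":0.25,"dy":-0.263,"dz":0.0},
    {"dx":0.25,"dy":-0.263,"dz":0.0},
    {"dx":0.25,"dy":-0.263,"dz":0.0}
  ]
}}

```text
invalid input
```

```bash
python3 - <<'E'
from h import *
plan([.548,.117,.2],np.radians(16.9))
c=calibration("wrist");p,d=read_camera("wrist");cv2.imwrite("pics/w1.png",p);np.savez("w1.npz",d=d,**{k:c[k] for k in c})
print(c)
E
```

```text
pos [ 0.3856 -0.2072  0.2311] tilt [ 0. -0. -1.] yaw 16.91 d [ 0.2497 -0.263   0.0311] roll 0.01 F [1.3 0.5 0.2] t 1.1
{'intrinsics': array([[296.49175094,   0.        , 280.47301182],
       [  0.        , 296.49175094, 208.31734264],
       [  0.        ,   0.        ,   1.        ]]), 'k1': -0.05094143618959863, 'world_to_cam': array([[ 0.29073082, -0.95680328,  0.00175493, -0.31080712],
       [ 0.917509  ,  0.27826982, -0.28415337, -0.25965054],
       [ 0.27139053,  0.0842223 ,  0.95877723, -0.46481664],
       [ 0.        ,  0.        ,  0.        ,  1.        ]])}
```

View pics/w1.png

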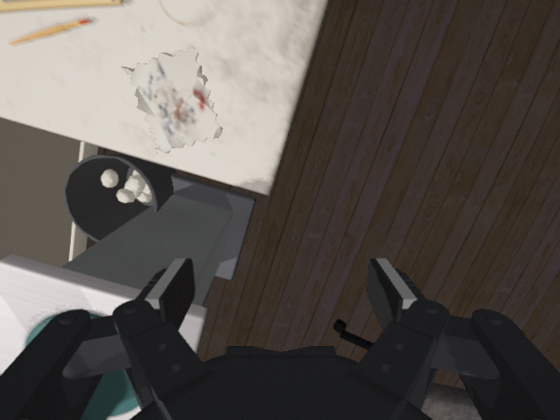

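The arm hasn't moved yet. The call was refused because it left out fields. The wrist view only shows the desk corner and the brush at (50,33).

>>> {"method": "step_arm", "body": {
  "commands": [
    {"fingers":-1,"roll":0,"dx":0.16,"dy":-0.263,"dz":0.0},
    {"fingers":-1,"roll":0,"dx":0.16,"dy":-0.263,"dz":0.0},
    {"fingers":-1,"roll":0,"dx":0.16,"dy":-0.263,"dz":0.0},
    {"fingers":-1,"roll":0,"dx":0.16,"dy":-0.263,"dz":0.0},
    {"fingers":-1,"roll":0,"dx":0.16,"dy":-0.263,"dz":0.0},
    {"fingers":-1,"roll":0,"dx":0.16,"dy":-0.263,"dz":0.0},
    {"fingers":-1,"roll":0,"dx":0.16,"dy":-0.263,"dz":0.0}
  ]
}}

```text
time: 2.02
tool_pos: [0.4613, 0.0887, 0.2307]
tcp_rot: [3.106, 0.464, -0.002]
wrist_force: [0.3, -0.8, -0.9]
width: 0.995
grip_force: 0.0
```

```bash
python3 - <<'E'
from h import *
plan([.548,.117,.2],np.radians(16.9))
c=calibration("wrist");p,d=read_camera("wrist");cv2.imwrite("pics/w2.png",p);np.savez("w2.npz",d=d,**{k:c[k] for k in c})
E
```

```text
pos [0.4613 0.0887 0.2307] tilt [-0.001 -0.001 -1.   ] yaw 17.01 d [ 0.0912 -0.0017  0.0306] roll 0.11 F [ 0.3 -0.8 -0.9] t 2.025
```

View pics/w2.png

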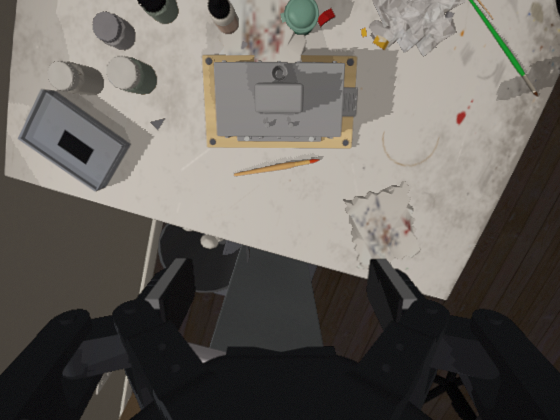

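The wrist view shows the mould aligned with the tool: the grip block is at (256–302, 84–111), the lug at (350,100), and the board has corners near (204,54) and (352,148). I'll measure the block top and the board.

```bash
python3 - <<'E'
from h import *
f=np.load("w2.npz");c={k:f[k] for k in("intrinsics","k1","world_to_cam")};c["k1"]=float(c["k1"])
p=cv2.imread("pics/w2.png");d=f["d"]
# height per pixel
yy,xx=np.mgrid[40:160,195:370];uv=np.c_[xx.ravel(),yy.ravel()].astype(float)
a=ray("wrist",uv,0.,c);T=c["world_to_cam"];o=-T[:3,:3].T@T[:3,3]
dep0=-(np.c_[a,np.ones(len(a))]@T[2]);w=o+(a-o)*(d[40:160,195:370].ravel()/dep0)[:,None]
for lo,hi,n in((.079,.1,"block"),(.05,.075,"topface")):
    m=((w[:,2]>lo)&(w[:,2]<hi)).reshape(yy.shape).astype(np.uint8)
    k,l,st,ce=cv2.connectedComponentsWithStats(m);i=1+st[1:,4].argmax();q=w[(l==i).ravel()]
    r=cv2.minAreaRect(q[:,:2].astype(np.float32));print(n,st[i],q[:,2].mean(),r)
hsv=cv2.cvtColor(p,cv2.COLOR_BGR2HSV);m=cv2.inRange(hsv,(12,80,60),(30,255,255))[40:155,195:370]
k,l,st,ce=cv2.connectedComponentsWithStats(m);i=1+st[1:,4].argmax();ys,xs=np.nonzero(l==i)
q=ray("wrist",np.c_[xs+195,ys+40],.009,c)[:,:2];print("board",st[i],cv2.minAreaRect(q.astype(np.float32)))
E
```

```text
block [  59   42   50   32 1471] 0.08818315608505461 ((0.5496259331703186, 0.11730589717626572), (0.027488259598612785, 0.044331490993499756), 16.691543579101562)
topface [  19   20  131   79 8030] 0.05583621073289328 ((0.5493090152740479, 0.11711439490318298), (0.07553581148386002, 0.13107457756996155), 16.440744400024414)
board [   8   15  150   93 2268] ((0.5492210388183594, 0.11682027578353882), (0.10205531120300293, 0.17369648814201355), 16.503652572631836)
```

```bash
python3 - <<'E'
from h import *
plan([.5493,.117,.064],np.radians(16.6))
E
```

```text
pos [0.4613 0.0881 0.2308] tilt [-0.001 -0.001 -1.   ] yaw 16.92 d [ 0.0928 -0.0021  0.1667] roll 0.32 F [ 0.9 -0.6 -0.6] t 2.075
```

>>> {"method": "step_arm", "body": {
  "commands": [
    {"fingers":-1,"roll":0.3,"dx":0.05,"dy":-0.002,"dz":0.03},
    {"fingers":-1,"roll":0.3,"dx":0.0928,"dy":-0.002,"dz":0.07},
    {"fingers":-1,"roll":0.3,"dx":0.0928,"dy":-0.002,"dz":0.1},
    {"fingers":-0.6,"roll":0.3,"dx":0.0928,"dy":-0.002,"dz":0.13},
    {"fingers":-0.5,"roll":0.3,"dx":0.0928,"dy":-0.002,"dz":0.15},
    {"fingers":-0.4,"roll":0.3,"dx":0.0928,"dy":-0.002,"dz":0.1667},
    {"fingers":-0.3,"roll":0.3,"dx":0.0928,"dy":-0.002,"dz":0.1667}
  ]
}}

```text
time: 2.95
tool_pos: [0.5487, 0.1165, 0.0632]
tcp_rot: [3.109, 0.452, -0.005]
wrist_force: [-0.2, 0.4, -0.0]
width: 0.654
grip_force: 0.0
```

```bash
python3 - <<'E'
from h import *
plan([.5493,.117,.064],np.radians(16.6));print(read_state()["width"])
c=calibration("wrist");p,d=read_camera("wrist");cv2.imwrite("pics/w3.png",p)
E
```

```text
pos [0.5487 0.1165 0.0632] tilt [-0.003 -0.001 -1.   ] yaw 16.53 d [ 0.0007 -0.0003 -0.0008] roll -0.07 F [-0.2  0.4 -0. ] t 2.95
0.6543495879013685
```

View pics/w3.png

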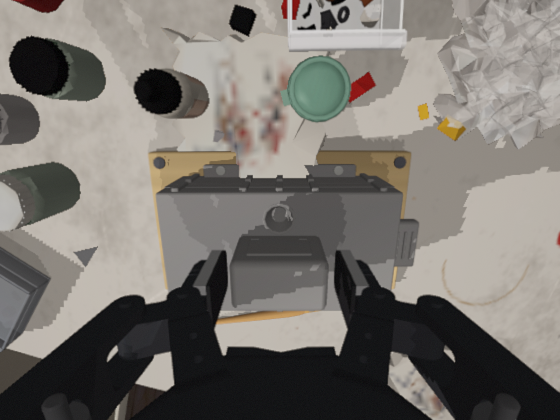

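The block (232–328, 240–310) is centred between the pads at (226,280) and (336,280). I'll close on it.

>>> {"method": "step_arm", "body": {
  "commands": [
    {"fingers":1,"roll":0,"dx":0.0005,"dy":0,"dz":0},
    {"fingers":1,"roll":0,"dx":0.0005,"dy":0,"dz":0},
    {"fingers":1,"roll":0,"dx":0.0005,"dy":0,"dz":0},
    {"fingers":1,"roll":0,"dx":0.0005,"dy":0,"dz":0}
  ],
  "squeeze": 60
}}

```text
time: 3.5
tool_pos: [0.551, 0.118, 0.0659]
tcp_rot: [3.108, 0.454, 0.002]
wrist_force: [-2.2, -2.6, 6.6]
width: 0.497
grip_force: 66.0
```

```bash
python3 - <<'E'
from h import *
s=read_state();print(s["torque"]);plan([.5493,.117,.064],np.radians(16.6))
E
```

```text
[-0.0344553   0.48285737 -0.14248199]
pos [0.551  0.118  0.0659] tilt [ 0.001 -0.    -1.   ] yaw 16.63 d [-0.0019  0.0005  0.0019] roll 0.03 F [-2.2 -2.6  6.6] t 3.5
```

>>> {"method": "step_arm", "body": {
  "commands": [
    {"fingers":1,"roll":0,"dx":0,"dy":-0.002,"dz":-0.002},
    {"fingers":1,"roll":0,"dx":0,"dy":-0.004,"dz":-0.004},
    {"fingers":1,"roll":0,"dx":0,"dy":-0.006,"dz":-0.006},
    {"fingers":1,"roll":0,"dx":0,"dy":-0.006,"dz":-0.006}
  ]
}}

```text
time: 4.0
tool_pos: [0.5501, 0.119, 0.0672]
tcp_rot: [3.1, 0.456, 0.004]
wrist_force: [13.4, -15.4, -23.6]
width: 0.502
grip_force: 66.1
```

```bash
python3 - <<'E'
from h import *
s=read_state();print(s["torque"]);plan([.5493,.117,.064],np.radians(16.6))
E
```

```text
[-3.09181131 -2.65094195 -0.41520026]
pos [0.5501 0.119  0.0672] tilt [ 0.004 -0.008 -1.   ] yaw 16.75 d [-0.0014  0.0017  0.0032] roll 0.15 F [ 13.4 -15.4 -23.6] t 4.0
```

>>> {"method": "step_arm", "body": {
  "commands": [
    {"fingers":1,"roll":0,"dx":0,"dy":-0.002,"dz":-0.0005},
    {"fingers":1,"roll":0,"dx":0,"dy":-0.004,"dz":-0.001},
    {"fingers":1,"roll":0,"dx":0,"dy":-0.004,"dz":-0.001}
  ]
}}

```text
time: 4.38
tool_pos: [0.5497, 0.1206, 0.0683]
tcp_rot: [3.096, 0.457, 0.004]
wrist_force: [14.1, -22.8, -22.3]
width: 0.501
grip_force: 66.2
```

```bash
cat >> h.py <<'E'
def heights(tag):
    p,d=read_camera("top");d0=np.load("top1.npy");cv2.imwrite(f"pics/{tag}.png",p)
E
python3 - <<'E'
from h import *
s=read_state();print(s["torque"]);plan([.5493,.117,.064],np.radians(16.6))
c=calibration("wrist");p,d=read_camera("wrist");cv2.imwrite("pics/w4.png",p);np.savez("w4.npz",d=d,**{k:c[k] for k in c})
T=np.array(c["world_to_cam"]);o=-T[:3,:3].T@T[:3,3]
uv=np.array([[x,y] for x in range(165,400,2) for y in range(196,236,2)],float)
a=ray("wrist",uv,0.,c);dep0=-(np.c_[a,np.ones(len(a))]@T[2]);w=o+(a-o)*(d[uv[:,1].astype(int),uv[:,0].astype(int)]/dep0)[:,None]
ya=(w[:,:2]-[.5493,.117])@[-np.sin(np.radians(16.6)),np.cos(np.radians(16.6))]
xa=(w[:,:2]-[.5493,.117])@[np.cos(np.radians(16.6)),np.sin(np.radians(16.6))]
m=(abs(w[:,2]-.06)<.02)&(abs(ya)<.065)&(abs(xa)<.034)&(abs(ya)>.012)
f=np.polyfit(ya[m],w[m,2],1);r=w[m,2]-np.polyval(f,ya[m]);m2=abs(r)<.002
f=np.polyfit(ya[m][m2],w[m,2][m2],1);print(m.sum(),m2.sum(),"slope,z0",f,"lug",f[1]-.065*f[0]-.057,"far",f[1]+.065*f[0]-.057)
E
```

```text
[-4.64772565 -2.89023239 -0.52323809]
pos [0.5497 0.1206 0.0683] tilt [ 0.004 -0.012 -1.   ] yaw 16.79 d [-0.0015  0.0033  0.0043] roll 0.19 F [ 14.1 -22.8 -22.3] t 4.375
1682 1682 slope,z0 [-0.01918048  0.05821663] lug 0.002463363065072194 far -3.0099093418903267e-05
```

The lug end is coming up 2.5 mm with the far end down. I'll continue the same way.

>>> {"method": "step_arm", "body": {
  "commands": [
    {"fingers":1,"roll":0,"dx":0,"dy":-0.003,"dz":-0.001},
    {"fingers":1,"roll":0,"dx":0,"dy":-0.006,"dz":-0.002},
    {"fingers":1,"roll":0,"dx":0,"dy":-0.007,"dz":-0.003},
    {"fingers":1,"roll":0,"dx":0,"dy":-0.007,"dz":-0.003}
  ]
}}

```text
time: 4.92
tool_pos: [0.5488, 0.1218, 0.0698]
tcp_rot: [3.086, 0.461, 0.005]
wrist_force: [21.9, -41.1, -32.4]
width: 0.499
grip_force: 66.8
```

```bash
cat >> h.py <<'E'
def tilt():
    s=read_state();print("M",s["torque"].round(2),"grip",s["grip_force"]);plan([.5493,.117,.064],np.radians(16.6))
    c=calibration("wrist");p,d=read_camera("wrist");cv2.imwrite("pics/last.png",p)
    T=np.array(c["world_to_cam"]);o=-T[:3,:3].T@T[:3,3]
    uv=np.array([[x,y] for x in range(150,415,2) for y in range(150,250,2)],float)
    a=ray("wrist",uv,0.,c);dep0=-(np.c_[a,np.ones(len(a))]@T[2]);w=o+(a-o)*(d[uv[:,1].astype(int),uv[:,0].astype(int)]/dep0)[:,None]
    t=np.radians(16.6);q=w[:,:2]-[.5493,.117];ya=q@[-np.sin(t),np.cos(t)];xa=q@[np.cos(t),np.sin(t)];z=w[:,2]
    m=(z>.05)&(z<.115)&(abs(ya)<.062)&(xa<.033)&(xa>.014)&(abs(ya)>.012);ya,z=ya[m],z[m]
    k=abs(z-np.median(z))<.015
    for _ in range(5):
        f=np.polyfit(ya[k],z[k],1);k=abs(z-np.polyval(f,ya))<.0025
    print(len(z),k.sum(),"slope %.4f lug %.4f far %.4f mid %.4f"%(f[0],f[1]-.065*f[0]-.057,f[1]+.065*f[0]-.057,f[1]-.057))
E
python3 -c "
from h import *
tilt()"
```

```text
M [-7.44 -4.29  0.04] grip 66.76066875457764
pos [0.5488 0.1218 0.0698] tilt [ 0.006 -0.021 -1.   ] yaw 16.99 d [-0.0009  0.0046  0.0059] roll 0.39 F [ 21.9 -41.1 -32.4] t 4.925
1509 1509 slope -0.0408 lug 0.0053 far -0.0000 mid 0.0026
```

>>> {"method": "step_arm", "body": {
  "commands": [
    {"fingers":1,"roll":0,"dx":0,"dy":-0.003,"dz":-0.001},
    {"fingers":1,"roll":0,"dx":0,"dy":-0.005,"dz":-0.002},
    {"fingers":1,"roll":0,"dx":0,"dy":-0.005,"dz":-0.002}
  ]
}}

```text
time: 5.35
tool_pos: [0.5482, 0.126, 0.0753]
tcp_rot: [3.084, 0.462, 0.005]
wrist_force: [13.5, -42.1, -12.3]
width: 0.499
grip_force: 85.2
```

```bash
python3 -c "
from h import *
tilt()"
```

```text
M [-9.27 -3.13 -0.02] grip 85.16863574506715
pos [0.5482 0.126  0.0753] tilt [ 0.007 -0.023 -1.   ] yaw 17.03 d [-0.0016  0.0086  0.0115] roll 0.43 F [ 13.5 -42.1 -12.3] t 5.35
1476 1441 slope -0.1164 lug 0.0146 far -0.0005 mid 0.0070
```

Step 1 should be met, since the lug end is up 14 mm. Now I'll reverse the sideways push in stages.

>>> {"method": "step_arm", "body": {
  "commands": [
    {"fingers":1,"roll":0,"dx":0,"dy":0.008,"dz":0.002},
    {"fingers":1,"roll":0,"dx":0,"dy":0.014,"dz":0.003},
    {"fingers":1,"roll":0,"dx":0,"dy":0.02,"dz":0.003},
    {"fingers":1,"roll":0,"dx":0,"dy":0.02,"dz":0.003}
  ]
}}

```text
time: 5.9
tool_pos: [0.5492, 0.1229, 0.0738]
tcp_rot: [-3.104, -0.454, 0.0]
wrist_force: [-2.5, 8.6, 1.5]
width: 0.498
grip_force: 80.5
```

```bash
python3 -c "
from h import *
tilt()"
```

```text
M [1.05 0.28 0.44] grip 80.54982392583042
pos [0.5492 0.1229 0.0738] tilt [-0.001  0.004 -1.   ] yaw 16.65 d [-0.0016  0.0057  0.0098] roll 0.05 F [-2.5  8.6  1.5] t 5.9
1504 1492 slope -0.0712 lug 0.0098 far 0.0005 mid 0.0052
```

>>> {"method": "step_arm", "body": {
  "commands": [
    {"fingers":1,"roll":0,"dx":0,"dy":0.004,"dz":-0.001},
    {"fingers":1,"roll":0,"dx":0,"dy":0.008,"dz":-0.002},
    {"fingers":1,"roll":0,"dx":0,"dy":0.01,"dz":-0.004},
    {"fingers":1,"roll":0,"dx":0,"dy":0.01,"dz":-0.004}
  ]
}}

```text
time: 6.45
tool_pos: [0.5497, 0.1188, 0.0751]
tcp_rot: [-3.096, -0.451, 0.004]
wrist_force: [-2.1, 26.7, -11.4]
width: 0.502
grip_force: 78.0
```

```bash
python3 -c "
from h import *
tilt()"
```

```text
M [4.77 0.1  0.62] grip 78.04455993231386
pos [0.5497 0.1188 0.0751] tilt [-0.005  0.013 -1.   ] yaw 16.58 d [-0.0009  0.0017  0.011 ] roll -0.02 F [ -2.1  26.7 -11.4] t 6.45
1505 1504 slope -0.0575 lug 0.0100 far 0.0026 mid 0.0063
```

>>> {"method": "step_arm", "body": {
  "commands": [
    {"fingers":1,"roll":0,"dx":0,"dy":0.004,"dz":0},
    {"fingers":1,"roll":0,"dx":0,"dy":0.007,"dz":-0.001},
    {"fingers":1,"roll":0,"dx":0,"dy":0.007,"dz":-0.001},
    {"fingers":1,"roll":0,"dx":0,"dy":0.007,"dz":-0.001}
  ]
}}

```text
time: 7.0
tool_pos: [0.5489, 0.1175, 0.0752]
tcp_rot: [-3.087, -0.445, 0.011]
wrist_force: [-7.8, 45.3, -11.6]
width: 0.504
grip_force: 77.0
```

```bash
python3 -c "
from h import *
tilt()"
```

```text
M [7.68 1.05 0.04] grip 76.95074804127216
pos [0.5489 0.1175 0.0752] tilt [-0.01   0.021 -1.   ] yaw 16.39 d [0.0003 0.0008 0.0112] roll -0.21 F [ -7.8  45.3 -11.6] t 7.0
1503 1503 slope -0.0421 lug 0.0094 far 0.0039 mid 0.0066
```

>>> {"method": "step_arm", "body": {
  "commands": [
    {"fingers":1,"roll":0,"dx":0,"dy":0.003,"dz":0},
    {"fingers":1,"roll":0,"dx":0,"dy":0.005,"dz":0},
    {"fingers":1,"roll":0,"dx":0,"dy":0.005,"dz":0},
    {"fingers":1,"roll":0,"dx":0,"dy":0.005,"dz":0}
  ]
}}

```text
time: 7.55
tool_pos: [0.5489, 0.117, 0.0753]
tcp_rot: [-3.08, -0.442, 0.013]
wrist_force: [-12.5, 60.1, -11.3]
width: 0.498
grip_force: 79.2
```

```bash
python3 -c "
from h import *
tilt()"
```

```text
M [9.96 1.59 0.22] grip 79.24297991674393
pos [0.5489 0.117  0.0753] tilt [-0.013  0.028 -1.   ] yaw 16.34 d [0.0004 0.0005 0.0112] roll -0.26 F [-12.5  60.1 -11.3] t 7.55
1516 1516 slope -0.0384 lug 0.0092 far 0.0042 mid 0.0067
```

>>> {"method": "step_arm", "body": {
  "commands": [
    {"fingers":1,"roll":0,"dx":0,"dy":-0.004,"dz":-0.002},
    {"fingers":1,"roll":0,"dx":0,"dy":-0.004,"dz":-0.004},
    {"fingers":1,"roll":0,"dx":0,"dy":-0.004,"dz":-0.005},
    {"fingers":1,"roll":0,"dx":0,"dy":-0.004,"dz":-0.005}
  ]
}}

```text
time: 8.1
tool_pos: [0.5474, 0.1148, 0.0779]
tcp_rot: [-3.089, -0.446, 0.017]
wrist_force: [-7.1, 40.5, -20.8]
width: 0.5
grip_force: 64.1
```

```bash
python3 -c "
from h import *
tilt()"
```

```text
M [ 7.07  0.8  -0.02] grip 64.13668106863042
pos [0.5474 0.1148 0.0779] tilt [-0.014  0.019 -1.   ] yaw 16.42 d [ 0.0025 -0.0013  0.0139] roll -0.18 F [ -7.1  40.5 -20.8] t 8.1
1513 1513 slope -0.0050 lug 0.0095 far 0.0088 mid 0.0091
```

>>> {"method": "step_arm", "body": {
  "commands": [
    {"fingers":1,"roll":0,"dx":0,"dy":0.002,"dz":-0.0005},
    {"fingers":1,"roll":0,"dx":0,"dy":0.003,"dz":-0.001},
    {"fingers":1,"roll":0,"dx":0,"dy":0.003,"dz":-0.001}
  ]
}}

```text
time: 8.52
tool_pos: [0.5502, 0.1114, 0.0829]
tcp_rot: [-3.089, -0.444, 0.012]
wrist_force: [-10.7, 34.2, -1.1]
width: 0.501
grip_force: 66.2
```

```bash
python3 -c "
from h import *
tilt()"
```

```text
M [ 7.37  2.22 -0.06] grip 66.20480557903647
pos [0.5502 0.1114 0.0829] tilt [-0.011  0.019 -1.   ] yaw 16.36 d [ 0.0008 -0.0052  0.019 ] roll -0.24 F [-10.7  34.2  -1.1] t 8.525
1439 1436 slope 0.0611 lug 0.0085 far 0.0165 mid 0.0125
```

Step 2's conditions now hold: far end 16.5 mm, lug end 8.5 mm, leaning back. I'll hold briefly, take off the side force, then lift gently.

>>> {"method": "step_arm", "body": {
  "commands": [
    {"fingers":1,"roll":0,"dx":0,"dy":0,"dz":0},
    {"fingers":1,"roll":0,"dx":0,"dy":0,"dz":0},
    {"fingers":1,"roll":0,"dx":0,"dy":-0.006,"dz":-0.002},
    {"fingers":1,"roll":0,"dx":0,"dy":-0.012,"dz":-0.004},
    {"fingers":1,"roll":0,"dx":0,"dy":-0.016,"dz":-0.006},
    {"fingers":1,"roll":0,"dx":0,"dy":-0.016,"dz":-0.006}
  ]
}}

```text
time: 9.32
tool_pos: [0.5519, 0.1154, 0.0912]
tcp_rot: [3.108, 0.455, 0.002]
wrist_force: [0.1, -0.5, -2.9]
width: 0.502
grip_force: 64.5
```

```bash
python3 -c "
from h import *
tilt()"
```

```text
M [-0.01 -0.06  0.02] grip 64.5128622930497
pos [0.5519 0.1154 0.0912] tilt [ 0.001  0.    -1.   ] yaw 16.66 d [-0.002  -0.0023  0.0272] roll 0.06 F [ 0.1 -0.5 -2.9] t 9.325
1555 1452 slope 0.0285 lug 0.0187 far 0.0224 mid 0.0205
```

The half is free, with only its weight (2.9 N) on the wrist. I'll raise it to about 30 mm.

>>> {"method": "step_arm", "body": {
  "commands": [
    {"fingers":1,"roll":0,"dx":-0.001,"dy":-0.002,"dz":-0.005},
    {"fingers":1,"roll":0,"dx":-0.002,"dy":-0.002,"dz":-0.01},
    {"fingers":1,"roll":0,"dx":-0.002,"dy":-0.002,"dz":-0.01},
    {"fingers":1,"roll":0,"dx":-0.002,"dy":-0.002,"dz":-0.01},
    {"fingers":1,"roll":0,"dx":-0.002,"dy":-0.002,"dz":-0.01},
    {"fingers":1,"roll":0,"dx":-0.002,"dy":-0.002,"dz":-0.01}
  ]
}}

```text
time: 10.12
tool_pos: [0.5487, 0.1166, 0.1004]
tcp_rot: [3.109, 0.455, -0.001]
wrist_force: [-0.2, 0.1, -2.5]
width: 0.499
grip_force: 64.5
```

```bash
python3 - <<'E'
from h import *
tilt()
p,d=read_camera("scene");a=cv2.resize(p[140:290,190:335],None,fx=3,fy=3,interpolation=cv2.INTER_CUBIC)
q=cv2.imread("pics/last.png")[60:330,110:450]
h=450;cv2.imwrite("pics/fin.png",np.hstack([cv2.resize(a,(400,414)),cv2.resize(q,(400,414))]))
E
```

```text
M [-0.04 -0.01 -0.03] grip 64.5371630002046
pos [0.5487 0.1166 0.1004] tilt [-0. -0. -1.] yaw 16.64 d [ 0.0008 -0.0002  0.0364] roll 0.04 F [-0.2  0.1 -2.5] t 10.125
1487 1487 slope 0.0287 lug 0.0279 far 0.0316 mid 0.0297
```

View pics/fin.png

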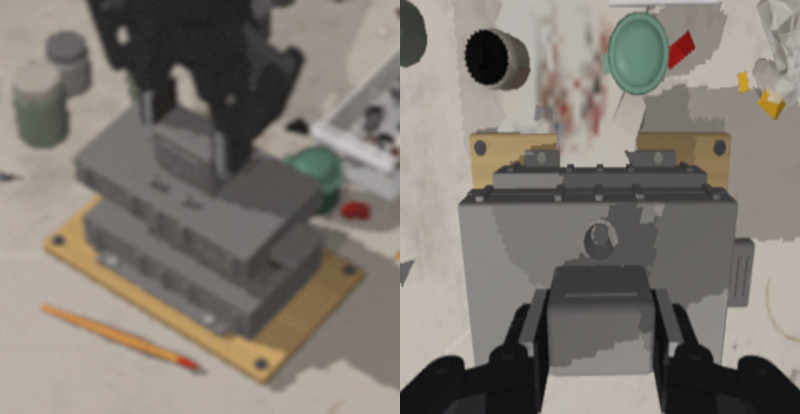

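The upper half hangs level about 30 mm above the parting face and centred. The dropper, pot and brush are where they were. I'm handing the job in.

```bash
python3 -c "
from workcell import *
print(finish_job())"
```

```text
the job is handed in; nothing more can be done
None
```

The mould is open and the job is handed in: by my measurements the upper half hangs level (0.03 rad) about 30 mm above the lower half, with the dropper, pot and brush unmoved in the last pictures; I never saw the figure directly, and no verdict came back.

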